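Put the collets back in their trays

TASK

Put the four loose spring collets away after the job: stand each one, narrow end down, in the empty recess of the wooden tray that keeps collets of its own size, and see that it is fully home. Lower them in rather than dropping them, and leave the clamping nut and the drill chuck where they stand.

Things in the scene. Friction and masses are not known exactly. Their poses are not given: they have to be found in the camera images.
- collet_s: The smallest of the four loose spring collets: bright steel, slit, tapered, standing narrow end down. 21 mm across at its head, 31.5 mm tall, 14.3 mm across at the narrow foot; the top 4.5 mm below its 3 mm bevelled upper edge is a straight band 21 mm across; below that it tapers. Origin: centre of the foot; z along its axis, up to the head. Loose.
- collet_m: The second smallest of the four loose spring collets: bright steel, slit, tapered, standing narrow end down. 33 mm across at its head, 40 mm tall, 24.3 mm across at the narrow foot; the top 6 mm below its 3 mm bevelled upper edge is a straight band 33 mm across; below that it tapers. Origin: centre of the foot; z along its axis, up to the head. Loose.
- collet_l: The second largest of the four loose spring collets: bright steel, slit, tapered, standing narrow end down. 41 mm across at its head, 46 mm tall, 30.9 mm across at the narrow foot; the top 7 mm below its 3 mm bevelled upper edge is a straight band 41 mm across; below that it tapers. Origin: centre of the foot; z along its axis, up to the head. Loose.
- collet_xl: The largest of the four loose spring collets: bright steel, slit, tapered, standing narrow end down. 52 mm across at its head, 60 mm tall, 38.5 mm across at the narrow foot; the top 9 mm below its 3 mm bevelled upper edge is a straight band 52 mm across; below that it tapers. Origin: centre of the foot; z along its axis, up to the head. Loose.
- tray_s_recess (a point): Mouth centre, at the top face, of the empty recess in the wooden tray for the smallest collets: 23 mm across, 12 mm deep, flat floor, 3 mm chamfer. Tray: fixed block 190 x 72 x 34 mm, three places 62 mm apart along this point's x; the others, at +62 and -62 mm, hold fixed 21 mm collets (not to be moved) 19.5 mm proud of the top. z up; room for fingers along y.
- tray_m_recess (a point): Mouth centre, at the top face, of the empty recess in the wooden tray for the second smallest collets: 35 mm across, 16 mm deep, flat floor, 3 mm chamfer. Tray: fixed block 190 x 72 x 34 mm, three places 62 mm apart along this point's x; the others, at +62 and -62 mm, hold fixed 33 mm collets (not to be moved) 24 mm proud of the top. z up; room for fingers along y.
- tray_l_recess (a point): Mouth centre, at the top face, of the empty recess in the wooden tray for the second largest collets: 43 mm across, 18 mm deep, flat floor, 3 mm chamfer. Tray: fixed block 190 x 72 x 34 mm, three places 62 mm apart along this point's x; the others, at +62 and +124 mm, hold fixed 41 mm collets (not to be moved) 28 mm proud of the top. z up; room for fingers along y.
- tray_xl_recess (a point): Mouth centre, at the top face, of the empty recess in the wooden tray for the largest collets: 54 mm across, 24 mm deep, flat floor, 3 mm chamfer. Tray: fixed block 190 x 72 x 34 mm, three places 62 mm apart along this point's x; the others, at +62 and +124 mm, hold fixed 52 mm collets (not to be moved) 36 mm proud of the top. z up; room for fingers along y.
- clamp_nut: Clamping nut, bystander: a loose dark steel ring, 63 mm across, 26 mm tall, open bore about 40 mm, six notches. Origin: centre of its underside.
- drill_chuck: Drill chuck, bystander: a loose dark steel cylinder 47 mm across with a bright ribbed sleeve, coning in to three small jaws on top, 72 mm tall. Origin: centre of its underside.

How it is judged:
By the outcome, as a careful person would: the job done as asked, in the order asked, and still so for the second after the job is handed in, with the robot touching nothing.
It also fails if it takes over 104 s, if anything falls off the work surface, if the arm or the gripper's body presses on something with over 40 N, if the wrist force passes 120 N, or if a joint passes its speed limit or range.

ROBOT

A 6-joint arm with a two-finger parallel gripper is mounted at the origin on the work surface. World frame = base frame: x ahead of the robot, y to its left, z up, the work surface at z = 0. Lengths are in m, angles in rad, forces in N, time in s.
With the tool pointing down it reaches from about 0.35 to 1 m from the base axis. Payload 7.1 kg.
Tool frame: the origin (TCP) lies at the very end of the fingers, on their centre line; the grasp point (between the pads) lies 19 mm behind it; z points along the fingers, y is the line along which they close (so a half turn about z gives the same grasp; the last joint's range is limited). The gripper opens to 85 mm and grips with 20 to 120 N. Pads are 22 mm wide; open, the fingers measure 114 mm over their backs; the gripper's body (76 mm by 85 mm) begins 54 mm behind the grasp point. The pads swing forward as they close: fully open they stand 13 mm farther back than shut.
Start: joints at [-1.27, 0.423, 1.63, -0, 1.089, -0.019], TCP at [0.197, -0.593, 0.231] pointing down, gripper open.
Joint ranges: [-3, 3], [-0.9, 2.11], [0.09, 2.58], [-1.31, 4.45], [0.11, 2.69], [-2.54, 2.54]. Speed limits (rad/s): [2.39, 2.39, 3.01, 3.14, 3.14, 3.14].

INTERFACE

Orientations are given as a unit quaternion [w, x, y, z].
In Python, from rig import bot, camera gives the robot as it stands.
- The arm moves only by the tool play_rows, never from a script. Its argument "plan" is text: rows parted by semicolons, each of 5 numbers parted by spaces: the opening, from 0 (shut) to 1 (fully open), then the shift along the tool's x, y, z in mm, then the turn about the tool's z in degrees. A call has 1 to 10 rows; each row is the pose to reach, as a shift and turn from the pose commanded when the call began, along the tool's axes at that moment; what a row does not reach only later rows make up. A row lasts 1/12 s, in which the tool goes at most 41.7 mm and 7.16 degrees, less where a joint would pass 70% of its speed; a pose out of reach is approached as far as the arm can. A call with a gripper value outside its range is refused whole. The fingers move at their own pace and stop on an object; the grip force is fixed at half the most. Time passes only in rows, so rows that repeat a pose let the fingers close. It gives the time, the measured TCP pose, the force, the opening and the grip force at its end, in the units of the state.
- bot.get_state(): the state, without advancing time (a new reading comes with each control period).
- camera(name): name is "side" or "top" or "wrist"; returns a dict with "frame" (480x640x3 uint8, red, green, blue), "intrinsics" (3x3 intrinsics, pixels), "T" (4x4, takes a point from camera to world coordinates). Camera axes: x right, y down, z forward; pixel columns grow to the right and rows downward; lengths in m; the calibration is good to about 2 mm. A picture is of the moment at which its call begins. There is no depth.
- bot.finish_job(): hands the job in; it is judged then, once.
The state is a dict: "time_s": time; "q": joint angles; "joint_velocities": joint speeds; "joint_efforts": joint torques, N m; "ee_pos": TCP position; "eef_rot": TCP orientation; "ft_force": force on the tool from outside, world axes, zero at the start; "wrist_torque": the same for the moment, N m; "opening": finger opening in m; "gripper_force": force on a finger pad.
Only numpy, scipy, OpenCV 4.12 (cv2) and the standard library are available. Lean on these libraries where they do the work, as an engineer would, in place of code of your own. Each camera call takes 0.05 s, during which the arm holds its last target. There are 200 camera calls.

## Working session

There is one attempt and no reset: what is moved stays moved. The work goes in short steps, Python scripts to look and compute and a tool call to move; the robot and the scene stay as the last step left them, time stands still between calls to the robot, and variables do not carry over. Pictures are saved under pics/ and viewed, at most 14 in all, crops included, and the job is handed in when it is done.

Besides the shell and the picture viewer there is one more tool, called after ">>>" as name(argument=value, ...), one argument or row to a line, values as JSON. play_rows: Moves the arm, as the interface text tells. Its arguments: {"type":"object","properties":{"plan":{"type":"string"}},"required":["plan"]}

```bash
mkdir -p pics; ls
python3 - <<'E'
from rig import bot,camera
import cv2,numpy as np
s=bot.get_state();print(s)
for n in("top","side"):
    c=camera(n);cv2.imwrite(f"pics/{n}0.png",c["frame"][:,:,::-1]);print(n,c["intrinsics"],c["T"])
E
```

```text
pics
{'time_s': 0.0, 'q': array([-1.27001305e+00,  4.23840589e-01,  1.63071596e+00, -1.63451474e-05,
        1.08857512e+00, -1.89942443e-02]), 'joint_velocities': array([ 1.10839735e-04, -1.32892375e-03,  1.12910051e-06,  8.66312283e-04,
       -1.96747520e-03, -8.51633252e-05]), 'joint_efforts': array([ 3.10463729e-03, -5.57379806e+01, -2.81741756e+01,  1.27049352e-04,
        7.15668633e-03, -1.40604141e-05]), 'ee_pos': array([ 0.19633154, -0.59277847,  0.23053564]), 'eef_rot': array([-7.60867019e-04,  9.87244103e-01,  1.59212088e-01, -1.15227185e-04]), 'ft_force': array([-0.04521858, -0.36643149,  0.22713862]), 'wrist_torque': array([-0.0263435 , -0.00623274, -0.07429182]), 'gripper_force': 0.0, 'opening': 0.08536094887066008}
top [[540.07687653   0.         323.54165635]
 [  0.         540.07687653 240.1902115 ]
 [  0.           0.           1.        ]] [[-0.01130487 -0.99643958  0.08354852  0.45814937]
 [-0.99972057  0.0129976   0.01974442 -0.00449349]
 [-0.02076005 -0.08330197 -0.99630809  1.19740594]
 [ 0.          0.          0.          1.        ]]
side [[478.76416457   0.         320.97579863]
 [  0.         478.76416457 240.61629897]
 [  0.           0.           1.        ]] [[ 0.95936948 -0.18109745  0.21636521  0.35452167]
 [-0.2819942  -0.58971077  0.75678298 -0.64318466]
 [-0.00945858 -0.78704823 -0.61681895  0.58646119]
 [ 0.          0.          0.          1.        ]]
```

View pics/top0.png

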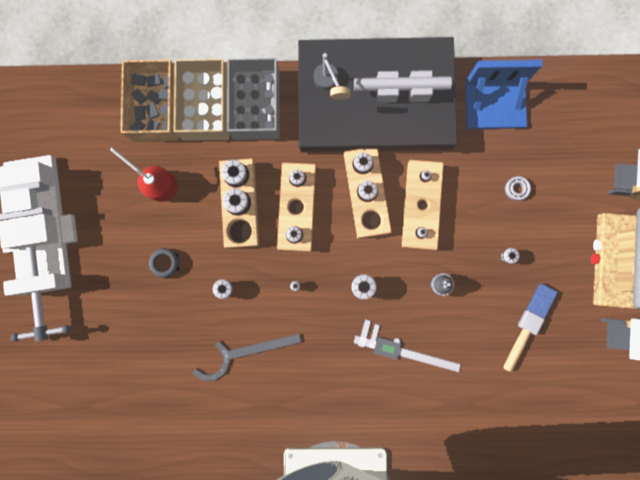

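View pics/side0.png

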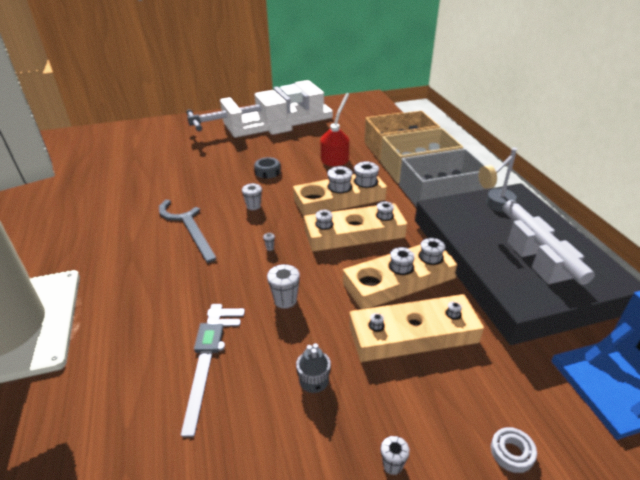

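The top view shows four trays: 3-place blocks at about (239,203), (296,207), (367,193) and (423,205), each with its empty recess as a dark disc. The loose collets are at (222,289), (295,286), (364,287) and (511,256). The nut is at (163,263) and the chuck at (442,285). The side view shows everything standing upright.

```bash
cat > h.py <<'E'
import cv2,numpy as np
from scipy.spatial.transform import Rotation as R
def ray(c,px,z):
    d=c["T"][:3,:3]@np.linalg.inv(c["intrinsics"])@np.array([px[0],px[1],1.]);o=c["T"][:3,3]
    return o+d*(z-o[2])/d[2]
def proj(c,p):
    q=c["T"][:3,:3].T@(np.array(p)-c["T"][:3,3]);u=c["intrinsics"]@q;return u[:2]/u[2]
def rot(s): 
    w=s["eef_rot"];return R.from_quat([w[1],w[2],w[3],w[0]]).as_matrix()
E
python3 - <<'E'
from rig import bot,camera
from h import *
c=camera("top");f=c["frame"];hsv=cv2.cvtColor(f,cv2.COLOR_RGB2HSV)
steel=((hsv[...,1]<60)).astype(np.uint8)
wood=cv2.inRange(hsv,(10,60,150),(30,200,255))
vis=cv2.resize(f[140:310,140:540],None,fx=2,fy=2,interpolation=cv2.INTER_CUBIC)[:,:,::-1].copy()
def do(m,name):
    n,l,st,ce=cv2.connectedComponentsWithStats(m)
    for i in range(1,n):
        x,y,w,h,a=st[i]
        if a>20 and 140<x<540 and 145<y<310 and w<80 and h<120:
            cs,_=cv2.findContours((l==i).astype(np.uint8),0,2)
            (cx,cy),r=cv2.minEnclosingCircle(cs[0]);print(name,st[i],np.round([cx,cy,r],1),np.round(ray(c,(cx,cy),.045),4), cv2.minAreaRect(cs[0])if name=="wood" else "")
            cv2.drawContours(vis,[((k-[140,140])*2).astype(int) for k in cs],-1,(0,255,0),1)
do(steel,"steel");do(wood,"wood")
cv2.imwrite("pics/v1.png",vis)
w=camera("wrist");cv2.imwrite("pics/w0.png",w["frame"][:,:,::-1])
s=bot.get_state();print(w["intrinsics"],rot(s).T@w["T"][:3,:3],rot(s).T@(w["T"][:3,3]-s["ee_pos"]))
E
```

```text
steel [353 152  20  21 334] [362.5 161.9  10.4] [ 0.7238 -0.0679  0.045 ] 
steel [ 221  159   29   55 1136] [236.  186.   27.5] [0.6751 0.2068 0.045 ] 
steel [289 169  17  17 219] [296.7 176.7   8.5] [0.6935 0.075  0.045 ] 
steel [421 170  11  11  90] [425.7 175.2   5.5] [ 0.6924 -0.2033  0.045 ] 
steel [505 176  26  25 468] [517.5 188.   13.2] [ 0.6616 -0.3986  0.045 ] 
steel [358 180  20  21 315] [367.1 189.9  10.4] [ 0.6624 -0.0768  0.045 ] 
steel [231 222  20  20 209] [240.  231.   10.3] [0.577  0.1979 0.045 ] 
steel [286 226  17  17 219] [293.7 233.7   8.5] [0.5697 0.0823 0.045 ] 
steel [416 227  12  11  96] [421.5 232.    5.6] [ 0.5696 -0.1912  0.045 ] 
steel [149 248  31  30 514] [163.7 262.9  15.5] [0.5104 0.3621 0.045 ] 
steel [501 248  19  16 244] [510.  255.5   9.7] [ 0.517  -0.3769  0.045 ] 
steel [430 273  25  23 446] [441.9 283.8  12.3] [ 0.4589 -0.2314  0.045 ] 
steel [351 274  26  26 529] [363.5 286.5  13. ] [ 0.455  -0.0654  0.045 ] 
steel [212 279  21  20 329] [222.2 288.7  10.3] [0.4537 0.2358 0.045 ] 
steel [290 281  11  10  91] [294.8 285.5   5.4] [0.4588 0.0806 
[... 1649 characters left out ...]
 [513 230  73   3 152] [549. 231.  36.] [ 0.5681 -0.4613  0.045 ] ((549.0, 231.0), (2.0, 72.0), 90.0)
wood [474 291  41   4  86] [494.  292.5  20. ] [ 0.4393 -0.3402  0.045 ] ((493.98907470703125, 292.83837890625), (39.946956634521484, 2.966198682785034), 1.8476102352142334)
wood [265 293  60   4 163] [294.5 294.   29.5] [0.4408 0.0814 0.045 ] ((294.5, 294.5), (3.0, 59.0), 90.0)
[[419.70178517   0.         315.99787244]
 [  0.         419.70178517 239.32394423]
 [  0.           0.           1.        ]] [[-1.05988356e-03 -9.47855126e-01 -3.18699758e-01]
 [ 9.99999429e-01 -1.04740747e-03 -2.10519208e-04]
 [-1.34266797e-04 -3.18699800e-01  9.47855696e-01]] [ 0.08202153 -0.00032508 -0.14331368]
```

View pics/v1.png

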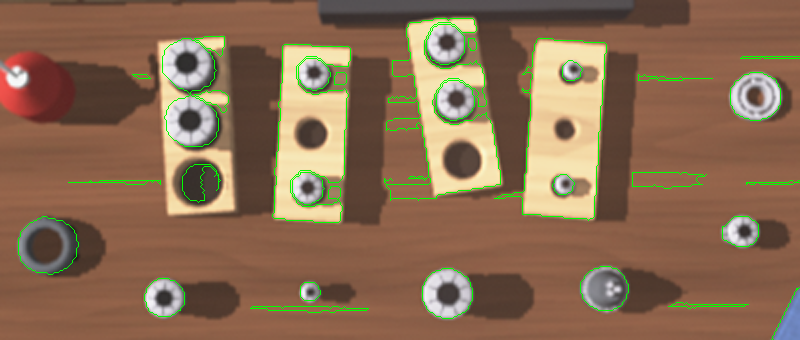

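View pics/w0.png

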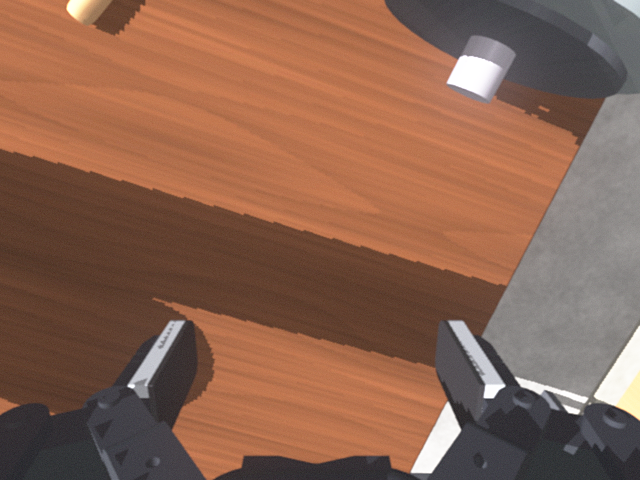

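The trays, left to right, are XL, M, L and S, judged by head size. The loose collets are L (222,289), S (295,286), XL (364,287) and M (511,256). The wrist view shows the fingers left and right, with the TCP in the lower centre. I'll go above M first.

>>> play_rows(
  plan="1 372 -104 30 22;1 372 -104 30 22;1 372 -104 30 22;1 372 -104 30 22;1 372 -104 30 22;1 372 -104 30 22;1 372 -104 30 22;1 372 -104 30 22;1 372 -104 30 22;1 372 -104 30 22",
)

```text
time_s: 1.03
ee_pos: [0.5204, -0.3745, 0.2008]
eef_rot: [-0.0, 1.0, -0.031, 0.0]
ft_force: [0.2, -0.5, 0.8]
opening: 0.0852
gripper_force: 0.0
```

```bash
cat >> h.py <<'E'
def steel(c,name=None,smax=70):
    hsv=cv2.cvtColor(c["frame"],cv2.COLOR_RGB2HSV)
    m=((hsv[...,1]<smax)&(hsv[...,2]>90)).astype(np.uint8)
    return cv2.morphologyEx(m,cv2.MORPH_CLOSE,np.ones((5,5),np.uint8))
def look(cam,h,dia,ref=None,name=None):
    "head circle: bright blob nearest ref (world) -> candidates"
    m=steel(cam);n,l,st,ce=cv2.connectedComponentsWithStats(m);vis=cam["frame"][:,:,::-1].copy()
    for i in range(1,n):
        if st[i][4]<150: continue
        cs,_=cv2.findContours((l==i).astype(np.uint8),0,1)
        k=max(cs,key=len)
        (cx,cy),r=cv2.minEnclosingCircle(k);p=ray(cam,(cx,cy),h)
        if ref is not None and np.linalg.norm(p[:2]-ref[:2])>.06: continue
        print(st[i],np.round([cx,cy,r],1),np.round(p*1000,1));cv2.drawContours(vis,[k],-1,(0,255,0),1)
    if name: cv2.imwrite(f"pics/{name}.png",vis)
def totool(s,p):
    d=rot(s).T@(np.array(p)-s["ee_pos"]);return np.round(d*1000,1)
E
python3 - <<'E'
from rig import bot,camera
from h import *
s=bot.get_state();c=camera("wrist");print(s["ee_pos"],s["time_s"])
look(c,.034,.033,s["ee_pos"],"w1")
E
```

```text
[ 0.52043015 -0.37446221  0.20080915] 1.0333
[ 305  192   45   46 1283] [326.8 214.5  23.1] [ 517.8 -382.2   34. ]
```

View pics/w1.png

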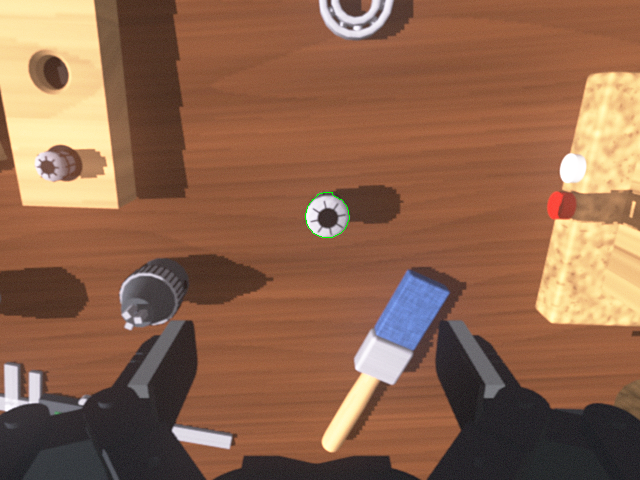

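M stands upright at px (327,215), r 23. The S tray and its recess are at upper left. The M head is at (517.8, -382.2) mm, so I'll descend and grip.

>>> play_rows(
  plan="1 -2 8 40 0;1 -2 8 80 0;1 -2 8 120 0;1 -2 8 150 0;1 -2 8 170 0;1 -2 8 183 0;1 -2 8 183 0;0.2 -2 8 183 0;0 -2 8 183 0;0 -2 8 183 0",
)

```text
time_s: 1.92
ee_pos: [0.5155, -0.3864, 0.0202]
eef_rot: [0.001, 0.999, -0.032, 0.001]
ft_force: [-0.8, 0.2, 0.2]
opening: 0.0515
gripper_force: 0.0
```

>>> play_rows(
  plan="0 0 0 0 0;0 0 0 0 0;0 0 0 0 0",
)

```text
time_s: 2.17
ee_pos: [0.5153, -0.3859, 0.02]
eef_rot: [0.001, 0.999, -0.032, 0.001]
ft_force: [-0.4, 0.9, 6.1]
opening: 0.0301
gripper_force: 58.7
```

Run:
```python
from rig import bot,camera
from h import *
s=bot.get_state();c=camera("wrist");d=camera("side")
print(proj(d,[.517,-.385,.02]),proj(c,[.517,-.385,.02]))
look(c,.038,.033,s["ee_pos"])
a=c["frame"][240:480,160:480];u,v=np.int32(proj(d,[.517,-.385,.06]));b=d["frame"][max(0,min(360,v-60)):][:120,max(0,u-80):][:,:160]
b=cv2.resize(b,(320,240))
cv2.imwrite("pics/w2.png",cv2.resize(np.hstack([a,b]),None,fx=1.25,fy=1.25)[:,:,::-1])
```

```text
[393.97574742 458.68271762] [314.2053892  318.37461702]
[ 271  272   91  114 6417] [314.7 328.6  57.5] [ 523.1 -385.6   38. ]
[229 303  42  66 983] [262.  335.5  33.5] [ 521.6 -367.5   38. ]
[363 302  29  67 960] [370.5 335.   33.8] [ 519.4 -404.5   38. ]
```

View pics/w2.png

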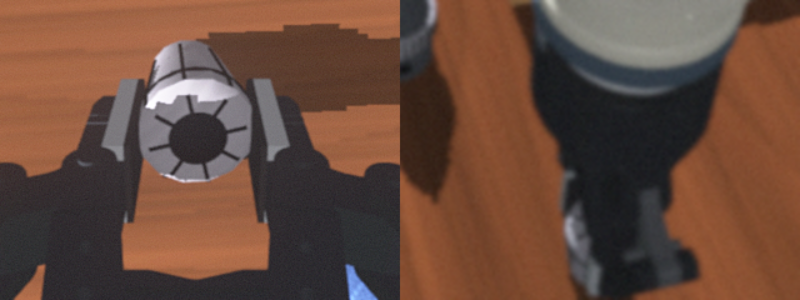

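M is gripped upright, head centre at about (317,350) in the wrist frame. Lifting and carrying it to the M tray.

>>> play_rows(
  plan="0 0 0 -40 0;0 0 0 -80 0;0 10 -20 -110 0;0 86 -471 -110 0;0 86 -471 -110 0;0 86 -471 -110 0;0 86 -471 -110 0;0 86 -471 -110 0;0 86 -471 -110 0;0 86 -471 -110 0",
)

```text
time_s: 3.1
ee_pos: [0.5927, -0.0803, 0.129]
eef_rot: [0.0, 0.999, -0.032, 0.0]
ft_force: [0.3, -0.7, -1.2]
opening: 0.0305
gripper_force: 60.0
```

Run:
```python
from rig import bot,camera
from h import *
c=camera("top")
# tray heads: rays at mid proud heights
for n,z,ps in (("m",.055,[(296.7,176.7),(293.7,233.7)]),("l",.058,[(362.5,161.9),(367.1,189.9)]),("s",.05,[(425.7,175.2),(421.5,232)])):
    q=[ray(c,p,z)[:2]*1000 for p in ps];v=q[0]-q[1];print(n,np.round(q,1),np.linalg.norm(v),np.degrees(np.arctan2(v[1],v[0])), "recess",np.round((q[0]+q[1])/2 if n!="l" else q[1]-v,1))
f=c["frame"];hsv=cv2.cvtColor(f,cv2.COLOR_RGB2HSV)
dark=(hsv[...,2]<110).astype(np.uint8)
for nm,(u,v) in dict(xl=(239,231),m=(296,206),l=(371,219),s=(422,204)).items():
    n,l,st,ce=cv2.connectedComponentsWithStats(dark[v-18:v+19,u-18:u+19])
    for i in range(1,n):
        if st[i][4]>30:print(nm,st[i],ce[i]+[u-18,v-18],np.round(ray(c,ce[i]+[u-18,v-18],.034)*1000,1))
```

```text
m [[691.4  74.2]
 [568.6  81.5]] 123.02552827974509 -3.388078866797541 recess [630.   77.9]
l [[720.7 -67.2]
 [660.  -75.9]] 61.37074646312102 8.185282018104713 recess [599.3 -84.7]
s [[ 691.4 -202.5]
 [ 569.1 -190.3]] 122.90163557725391 -5.700044531377907 recess [ 630.3 -196.4]
xl [  6   7  24  23 429] [238.80885781 230.73659674] [578.7 202.4  34. ]
xl [ 8 33 29  3 55] [245.89090909 247.41818182] [542.2 187.   34. ]
m [35  6  2 31 43] [313.72093023 211.65116279] [618.2  39.2  34. ]
m [ 10  12  15  14 162] [295.2345679  206.45679012] [630.2  79.3  34. ]
l [ 6 15 28 12 83] [369.25301205 223.8313253 ] [589.9 -80.8  34. ]
```

>>> play_rows(
  plan="0 25 -145 0 0;0 25 -145 0 0;0 25 -145 0 0;0 25 -145 0 0;0 25 -145 0 0;0 25 -145 0 0;0 25 -145 0 0",
)

```text
time_s: 3.73
ee_pos: [0.6264, 0.0604, 0.1285]
eef_rot: [0.0, 0.999, -0.032, -0.0]
ft_force: [-0.3, -0.0, -1.6]
opening: 0.0303
gripper_force: 60.1
```

```bash
cat >> h.py <<'E'
def hole(cam,ref,R_,z=.034,vmax=None):
    "dark recess near ref: tray-top mouth edge via non-wood mask"
    u,v=np.int32(proj(cam,ref));d=np.linalg.norm(cam["T"][:3,3]-ref);w=int(R_*1.6*cam["intrinsics"][0,0]/d)
    g=cam["frame"];y0,x0=max(0,v-w),max(0,u-w);hsv=cv2.cvtColor(g,cv2.COLOR_RGB2HSV)[y0:v+w,x0:u+w]
    t,m=cv2.threshold(np.ascontiguousarray(hsv[...,2]),0,1,cv2.THRESH_BINARY_INV+cv2.THRESH_OTSU)
    n,l,st,ce=cv2.connectedComponentsWithStats(m)
    for i in range(1,n):
        if st[i][4]>100:
            k=max(cv2.findContours((l==i).astype(np.uint8),0,1)[0],key=len);(cx,cy),r=cv2.minEnclosingCircle(k)
            print("hole",st[i],np.round([cx+x0,cy+y0,r],1),"exp r",round(R_*cam["intrinsics"][0,0]/d,1),np.round(ray(cam,(cx+x0,cy+y0),z)*1000,1))
E
python3 - <<'E'
from rig import bot,camera
from h import *
s=bot.get_state();c=camera("wrist");print(s["time_s"],s["ee_pos"],s["joint_velocities"].round(3))
print(proj(c,[.63,.079,.034]));hole(c,np.array([.63,.079,.034]),.0175)
look(c,s["ee_pos"][2]+.02,.033,s["ee_pos"])
cv2.imwrite("pics/w3.png",c["frame"][:,:,::-1])
E
```

```text
3.7333 [0.62639092 0.06036808 0.12847999] [-0.025  0.001  0.006  0.001 -0.001  0.002]
[284.86762611 238.61829636]
hole [  15   18   61   55 2630] [283.  237.9  30.8] exp r 29.2 [630.5  80.1  34. ]
hole [ 53  80  39  12 351] [310.  281.5  19. ] exp r 29.2 [601.1  65.9  34. ]
[ 271  273   90  113 6186] [312.7 329.1  57. ] [635.2  61.2 148.5]
[363 303  28  66 903] [370.  335.5  33.2] [631.6  42.2 148.5]
[242 304  29  65 921] [262.5 336.   32.9] [633.7  78.2 148.5]
[287 423  29  40 735] [303.4 443.7  21.2] [587.3  67.9 148.5]
```

View pics/w3.png

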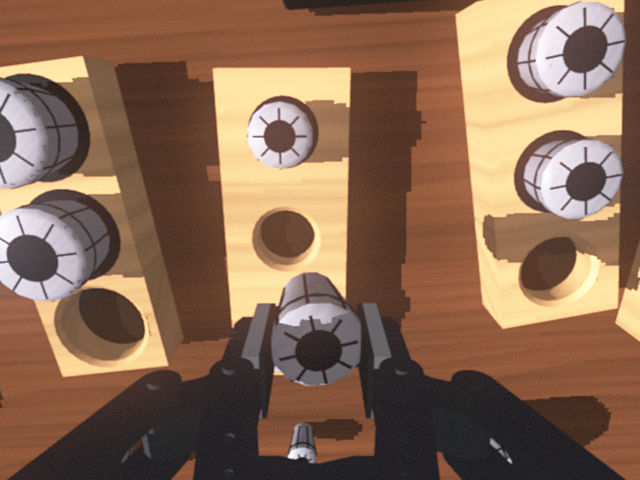

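The wrist view shows the M recess mouth (chamfer rim) centred at (286.5,238.5). The held head's bore is at (319,350), and the collet is upright. The other trays are visible left and right.

Run:
```python
from rig import bot,camera
from h import *
s=bot.get_state();c=camera("wrist")
f=c["frame"];hsv=cv2.cvtColor(f,cv2.COLOR_RGB2HSV)
m=(hsv[320:380,285:350,2]<85).astype(np.uint8)
n,l,st,ce=cv2.connectedComponentsWithStats(m)
for i in range(1,n):
    if st[i][4]>200: print(st[i],ce[i]+[285,320])
h=ray(c,(318.5,349.5),s["ee_pos"][2]+.02);r=ray(c,(286.5,238.5),.034)
print(s["ee_pos"],h-s["ee_pos"],r, totool(s,s["ee_pos"]+r-h))
for p in ((103,327),(560,270)):print(ray(c,p,.034))
```

```text
[   0    0   65   60 1870] [318.14278075 350.37593583]
[0.62634501 0.05982851 0.12841547] [ 0.00086809 -0.00059943  0.02      ] [0.63000607 0.07747276 0.034     ] [  1.6 -18.4 114.4]
[0.57805059 0.20044581 0.034     ]
[ 0.5986213  -0.08806111  0.034     ]
```

>>> play_rows(
  plan="0 1 -18 20 0;0 1 -18 45 0;0 1 -18 60 0;0 1 -18 68 0;0 1 -18 72 0;0 1 -18 76 0;0 1 -18 79 0;0 1 -18 79 0",
)

```text
time_s: 4.5
ee_pos: [0.6292, 0.0784, 0.0496]
eef_rot: [-0.0, 0.999, -0.032, 0.0]
ft_force: [-0.4, 0.6, -2.3]
opening: 0.0306
gripper_force: 60.1
```

>>> play_rows(
  plan="0 0 0 3 0;0 0 0 6 0;0 0 0 9 0;0 0 0 11 0;0 0 0 11 0;0 0 0 11 0",
)

```text
time_s: 5.0
ee_pos: [0.6289, 0.0788, 0.0383]
eef_rot: [0.0, 0.999, -0.032, -0.0]
ft_force: [-0.2, -0.4, -0.8]
opening: 0.0303
gripper_force: 60.2
```

>>> play_rows(
  plan="0 0 0 1 0;0 0 0 1 0;0.5 0 0 1 0;0.7 0 0 1 0;0.7 0 0 1 0;0.8 0 0 1 0;1 0 0 -10 0;1 0 0 -45 0;1 0 0 -85 0;1 0 0 -85 0",
)

```text
time_s: 5.83
ee_pos: [0.6336, 0.0793, 0.1312]
eef_rot: [-0.001, 0.999, -0.032, 0.006]
ft_force: [1.3, 0.2, 0.7]
opening: 0.0852
gripper_force: 0.0
```

```bash
cat >> h.py <<'E'
def heads(cam,z,names):
    pass
E
python3 - <<'E'
from rig import bot,camera
from h import *
s=bot.get_state();c=camera("wrist");print(s["time_s"],s["ee_pos"])
look(c,.056,.033,s["ee_pos"],"w4")
d=camera("side");print(proj(d,[.629,.078,.058]))
look(d,.056,.033,np.array([.629,.078,.056]))
for x in(-.062,0,.062):print(proj(d,[.63+x,.078-.0037*x/.062,.058]))
u,v=np.int32(proj(d,[.63,.078,.05]));cv2.imwrite("pics/s4.png",cv2.resize(d["frame"][v-60:v+60,u-80:u+80],(640,480),interpolation=2)[:,:,::-1])
E
```

```text
5.8333 [0.63357819 0.07926048 0.13122365]
[ 286  115   65   66 2650] [318.1 147.5  32.8] [692.2  74.8  56. ]
[ 283  222   60   65 2321] [312.  254.2  32.6] [634.3  81.9  56. ]
[354.37383267 210.24237506]
[ 307  201   97   35 1429] [355.  219.5  48.1] [620.8  51.1  56. ]
[323.77840246 214.50898803]
[354.85924203 210.15633738]
[385.23961082 205.90178269]
```

View pics/s4.png

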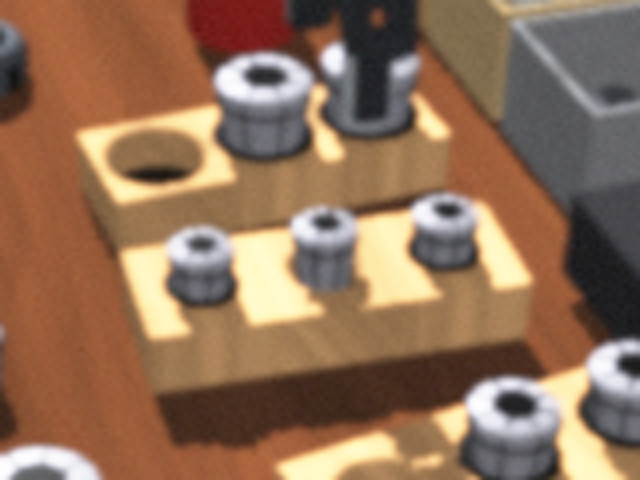

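The side view shows M standing in the recess between its fixed neighbours, possibly 1–2 mm high. I'll press on it with shut fingers to check.

>>> play_rows(
  plan="0 0 0 10 0;0 0 0 20 0;0 0 0 30 0;0 0 0 40 0;0 0 0 48 0;0 0 0 52 0;0 0 0 56 0;0 0 0 60 0;0 0 0 60 0",
)

```text
time_s: 6.68
ee_pos: [0.6286, 0.0787, 0.0625]
eef_rot: [0.0, 0.999, -0.032, -0.0]
ft_force: [0.1, -0.1, 0.8]
opening: -0.0003
gripper_force: 0.0
```

>>> play_rows(
  plan="0 0 0 1 0;0 0 0 2 0;0 0 0 3 0;0 0 0 4 0;0 0 0 5 0;0 0 0 5 0;0 0 0 5 0",
)

```text
time_s: 7.27
ee_pos: [0.6289, 0.0788, 0.0583]
eef_rot: [-0.0, 0.999, -0.032, -0.0]
ft_force: [0.4, -0.6, -0.3]
opening: 0.0003
gripper_force: 0.0
```

>>> play_rows(
  plan="0 0 0 1 0;0 0 0 1.5 0;0 0 0 1.5 0;0 0 0 1.5 0",
)

```text
time_s: 7.6
ee_pos: [0.6292, 0.0788, 0.0581]
eef_rot: [-0.0, 0.999, -0.032, 0.0]
ft_force: [-3.3, -0.6, 9.3]
opening: 0.0
gripper_force: 4.9
```

M's top is at 58.1 mm under contact, so it is fully home. Next is XL.

>>> play_rows(
  plan="0 0 0 -40 0;0.3 0 0 -75 0;1 -30 30 -110 -5;1 -165 156 -140 -5;1 -165 156 -140 -5;1 -165 156 -140 -5;1 -165 156 -140 -5;1 -165 156 -140 -5;1 -165 156 -140 -5;1 -165 156 -140 -5",
)

```text
time_s: 8.43
ee_pos: [0.4536, -0.0672, 0.1976]
eef_rot: [0.0, 1.0, 0.01, 0.001]
ft_force: [0.7, 0.7, -0.5]
opening: 0.0852
gripper_force: 0.0
```

>>> play_rows(
  plan="1 0 0 0 0;1 0 0 0 0;1 0 0 0 0",
)

```text
time_s: 8.68
ee_pos: [0.4551, -0.0658, 0.1966]
eef_rot: [-0.0, 1.0, 0.012, 0.0]
ft_force: [-0.9, -0.4, -0.7]
opening: 0.0857
gripper_force: 0.0
```

Run:
```python
from rig import bot,camera
from h import *
s=bot.get_state();c=camera("wrist");print(s["time_s"],s["ee_pos"],np.degrees(np.arctan2(*rot(s)[1::-1,0])))
look(c,.053,.052,s["ee_pos"],"w5")
```

```text
8.6833 [ 0.4550792  -0.06576112  0.19658915] 1.3893879617522757
[ 278  182   75   77 3414] [314.7 219.9  38.4] [455.1 -64.6  53. ]
```

>>> play_rows(
  plan="1 0 -1 40 0;1 0 -1 80 0;1 0 -1 115 0;1 0 -1 145 0;1 0 -1 162 0;1 0 -1 169 0;1 0 -1 169 0;0 0 -1 169 0;0 0 -1 169 0;0 0 -1 169 0",
)

```text
time_s: 9.57
ee_pos: [0.4553, -0.0654, 0.0291]
eef_rot: [0.0, 1.0, 0.012, 0.001]
ft_force: [-0.4, 7.3, 7.7]
opening: 0.0519
gripper_force: 8.0
```

>>> play_rows(
  plan="0 0 0 0 0;0 0 0 0 0;0 0 0 -40 0;0 0 0 -80 0;0 0 0 -115 0;0 40 -40 -115 0;0 80 -80 -115 0;0 100 -120 -115 0;0 110 -160 -115 0;0 110 -200 -115 0",
)

```text
time_s: 10.4
ee_pos: [0.5579, 0.1116, 0.1441]
eef_rot: [-0.0, 1.0, 0.011, 0.002]
ft_force: [1.0, -0.2, -4.9]
opening: 0.0495
gripper_force: 65.6
```

>>> play_rows(
  plan="0 10 -31 0 0;0 19 -55 0 0;0 19 -55 0 0;0 19 -55 0 0;0 19 -55 0 0;0 19 -55 0 0",
)

```text
time_s: 10.9
ee_pos: [0.5725, 0.1644, 0.1428]
eef_rot: [0.0, 1.0, 0.011, -0.0]
ft_force: [-0.2, -0.5, -6.3]
opening: 0.0498
gripper_force: 65.7
```

```bash
cat >> h.py <<'E'
def rim(cam,ref,Rm):
    "chamfer rim (outer radius Rm) of recess: fit ellipse-as-circle to edge points along rays from ref, z=.034"
    g=cv2.GaussianBlur(cv2.cvtColor(cam["frame"],cv2.COLOR_RGB2GRAY),(3,3),0).astype(float)
    best=[]
    c0=np.array(ref[:2],float)
    for it in range(4):
        P=[]
        for a in np.linspace(0,2*np.pi,72,endpoint=False):
            rr=np.arange(Rm-.005,Rm+.005,.00025);q=[proj(cam,[c0[0]+r*np.cos(a),c0[1]+r*np.sin(a),.034]) for r in rr]
            v=np.array([g[int(round(y)),int(round(x))] if 0<=y<480 and 0<=x<640 else 0 for x,y in q]);e=np.abs(v[4:]-v[:-4]);i=e.argmax()
            if e[i]>8:P.append([c0[0]+rr[i+2]*np.cos(a),c0[1]+rr[i+2]*np.sin(a)])
        P=np.array(P)
        from scipy.optimize import least_squares
        o=least_squares(lambda x:np.hypot(*(P-x).T)-Rm,c0,loss="soft_l1",f_scale=.0005)
        c0=o.x
    print("rim",(c0*1000).round(1),len(P),"med|res| mm",round(1000*np.median(np.abs(np.hypot(*(P-c0).T)-Rm)),2));return c0
E
python3 - <<'E'
from rig import bot,camera
from h import *
s=bot.get_state();c=camera("wrist");print(s["time_s"],s["ee_pos"],proj(c,[.578,.2005,.034]),proj(c,s["ee_pos"]+[0,0,.031]))
rim(c,[.578,.2005],.030);rim(c,[.580,.199],.030)
cv2.imwrite("pics/w6.png",c["frame"][:,:,::-1])
E
```

```text
10.9 [0.5724976  0.16439505 0.14282296] [258.95562023 225.41802071] [317.04576834 371.79235423]
rim [574.7 202.5] 72 med|res| mm 1.01
rim [574.7 202.5] 72 med|res| mm 1.2
```

View pics/w6.png

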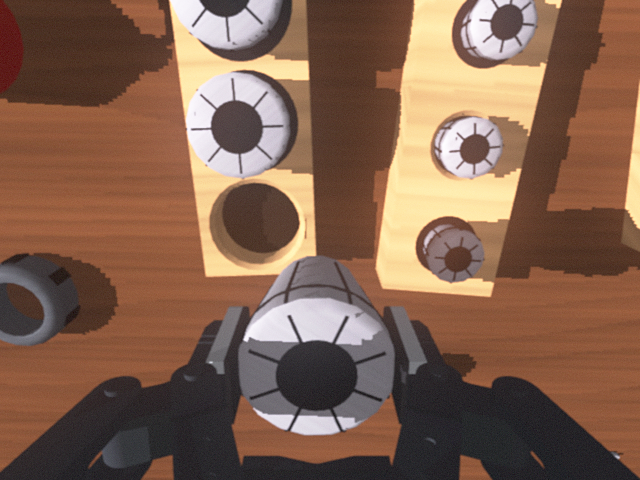

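The XL recess rim is centred at about (258.5,224.5) and the held XL bore at (317,374.5), upright. Settling before the final alignment.

>>> play_rows(
  plan="0 0 0 0 0;0 0 0 0 0;0 0 0 0 0",
)

```text
time_s: 11.2
ee_pos: [0.5733, 0.1648, 0.1429]
eef_rot: [-0.0, 1.0, 0.011, 0.0]
ft_force: [1.1, 0.2, -5.2]
opening: 0.0499
gripper_force: 65.7
```

Run:
```python
from rig import bot,camera
from h import *
s=bot.get_state();c=camera("wrist");print(s["time_s"],s["ee_pos"],proj(c,[.5785,.2008,.034]),proj(c,s["ee_pos"]+[0,0,.0325]),totool(s,[.5787,.2008,.038]))
```

```text
11.2 [0.57329233 0.16482762 0.14293624] [259.28325313 225.9360965 ] [317.04520782 374.67302214] [  6.2 -35.8 104.9]
```

>>> play_rows(
  plan="0 6.5 -36 0 0;0 6.5 -36 20 0;0 6.5 -36 45 0;0 6.5 -36 65 0;0 6.5 -36 75 0;0 6.5 -36 79 0;0 6.5 -36 83 0;0 6.5 -36 87 0;0 6.5 -36 91 0;0 6.5 -36 91 0",
)

```text
time_s: 12.08
ee_pos: [0.5791, 0.2015, 0.0519]
eef_rot: [-0.0, 1.0, 0.011, 0.0]
ft_force: [-0.4, -0.2, -5.4]
opening: 0.0499
gripper_force: 65.9
```

Foot is about 10 mm into the recess with no contact force. Continuing down.

>>> play_rows(
  plan="0 0 0 3 0;0 0 0 6 0;0 0 0 9 0;0 0 0 11.5 0;0 0 0 13 0;0 0 0 14 0;0 0 0 14.5 0;0 0 0 14.5 0",
)

```text
time_s: 12.75
ee_pos: [0.5793, 0.2017, 0.0397]
eef_rot: [-0.0, 1.0, 0.012, 0.0]
ft_force: [-6.8, -2.1, 17.0]
opening: 0.0499
gripper_force: 67.8
```

>>> play_rows(
  plan="0.8 0 0 0 0;0.8 0 0 0 0;0.9 0 0 0 0;1 0 0 -20 0;1 0 0 -50 0;0.5 0 0 -60 0;0 0 0 -60 0;0 0 0 -60 0;0 0 0 -55 0;0 0 0 -50 0",
)

```text
time_s: 13.58
ee_pos: [0.5782, 0.2013, 0.0857]
eef_rot: [0.0, 1.0, 0.012, -0.001]
ft_force: [-0.4, 0.1, 0.4]
opening: 0.0257
gripper_force: 0.0
```

>>> play_rows(
  plan="0 0 0 0 0;0 0 0 5 0;0 0 0 10 0;0 0 0 14 0;0 0 0 16 0;0 0 0 17 0;0 0 0 18 0;0 0 0 18 0",
)

```text
time_s: 14.25
ee_pos: [0.5789, 0.2016, 0.0701]
eef_rot: [0.0, 1.0, 0.012, -0.0]
ft_force: [-3.6, -0.9, 8.4]
opening: -0.0004
gripper_force: 4.1
```

XL is home with its top at 70.1 mm. Next is L.

>>> play_rows(
  plan="0 0 0 -40 0;0.5 0 0 -80 0;1 -126 -39 -130 -7;1 -126 -39 -130 -7;1 -126 -39 -130 -7;1 -126 -39 -130 -7;1 -126 -39 -130 -7;1 -126 -39 -130 -7;1 -126 -39 -130 -7;1 -126 -39 -130 -7",
)

```text
time_s: 15.08
ee_pos: [0.4533, 0.2375, 0.1988]
eef_rot: [0.0, 0.997, 0.072, 0.0]
ft_force: [-0.2, 0.7, -0.1]
opening: 0.0855
gripper_force: 0.0
```

Run:
```python
from rig import bot,camera
from h import *
s=bot.get_state();c=camera("wrist");print(s["time_s"],s["ee_pos"],s["joint_velocities"].round(3),np.degrees(np.arctan2(*rot(s)[1::-1,0])))
look(c,.040,.041,s["ee_pos"],"w7")
```

```text
15.0833 [0.45327522 0.23746875 0.19877982] [-0.004  0.005  0.003  0.001  0.002  0.003] 8.27984096572057
[ 288  186   57   57 2003] [316.4 214.2  28.9] [453.4 237.4  40. ]
```

>>> play_rows(
  plan="1 0 0 40 0;1 0 0 80 0;1 0 0 120 0;1 0 0 150 0;1 0 0 170 0;1 0 0 177.5 0;1 0 0 177.5 0;0 0 0 177.5 0;0 0 0 177.5 0;0 0 0 177.5 0",
)

```text
time_s: 15.97
ee_pos: [0.4533, 0.2382, 0.0232]
eef_rot: [-0.001, 0.997, 0.073, 0.001]
ft_force: [0.3, 0.2, 0.5]
opening: 0.0516
gripper_force: 0.0
```

>>> play_rows(
  plan="0 0 0 0 0;0 0 0 0 0;0 0 0 0 0",
)

```text
time_s: 16.22
ee_pos: [0.4531, 0.2381, 0.0235]
eef_rot: [-0.0, 0.997, 0.073, 0.001]
ft_force: [-0.0, -1.4, 6.0]
opening: 0.0387
gripper_force: 59.3
```

>>> play_rows(
  plan="0 0 0 -40 0;0 0 0 -80 0;0 0 0 -115 0;0 98 342 -115 0;0 98 342 -115 0;0 98 342 -115 0;0 98 342 -115 0;0 98 342 -115 0;0 98 342 -115 0;0 98 342 -115 0",
)

```text
time_s: 17.05
ee_pos: [0.5725, -0.0301, 0.1376]
eef_rot: [0.0, 0.997, 0.073, 0.0]
ft_force: [1.4, 1.0, -2.6]
opening: 0.0385
gripper_force: 61.7
```

```bash
python3 -c "
from rig import bot
from h import *
s=bot.get_state();print(s['ee_pos'],totool(s,[.599,-.0865,.1385]))"
```

```text
[ 0.57250565 -0.03008326  0.13761617] [18.  59.7 -0.9]
```

>>> play_rows(
  plan="0 18 60 0 0;0 18 60 0 0;0 18 60 0 0;0 18 60 0 0;0 18 60 0 0",
)

```text
time_s: 17.47
ee_pos: [0.5978, -0.0844, 0.1369]
eef_rot: [-0.0, 0.997, 0.072, -0.0]
ft_force: [-0.7, 0.0, -2.4]
opening: 0.0384
gripper_force: 61.7
```

Run:
```python
from rig import bot,camera
from h import *
s=bot.get_state();c=camera("wrist");print(s["time_s"],s["ee_pos"],s["joint_velocities"].round(3),proj(c,[.599,-.0865,.034]),proj(c,s["ee_pos"]+[0,0,.0225]))
f=c["frame"].copy()
for k in range(24):
    a=k*np.pi/12
    cv2.circle(f,np.int32(np.round(proj(c,[.599+.0245*np.cos(a),-.0865+.0245*np.sin(a),.034]))).tolist(),0,(255,0,0),-1)
cv2.imwrite("pics/w8.png",cv2.resize(f[160:420,180:500],(800,650)[:1]+(600,),interpolation=2)[:,:,::-1])
```

```text
17.4667 [ 0.59783627 -0.08442497  0.13687909] [ 0.02  -0.003  0.01  -0.001 -0.001 -0.   ] [320.09516138 236.64657879] [316.89021114 356.19505677]
```

View pics/w8.png

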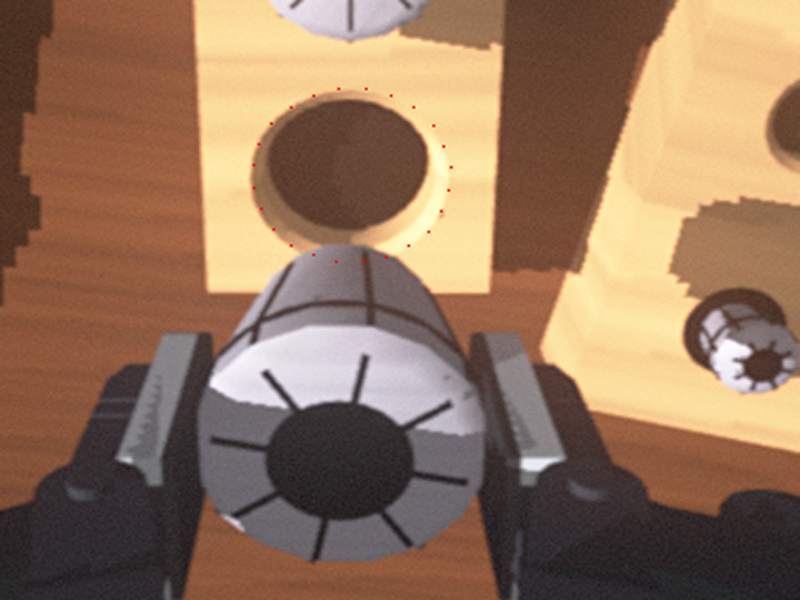

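The L recess rim matches my dotted prediction at (599,-86.3). The held L bore is at (316,359), upright, about 1 mm behind along tool x.

```bash
python3 -c "
from rig import bot
from h import *
s=bot.get_state();print(s['ee_pos'],totool(s,[.5998,-.0862,.0395]))"
```

```text
[ 0.59781068 -0.08390759  0.13688393] [ 1.7  2.6 97.4]
```

>>> play_rows(
  plan="0 1.5 2.5 25 0;0 1.5 2.5 50 0;0 1.5 2.5 68 0;0 1.5 2.5 75 0;0 1.5 2.5 79 0;0 1.5 2.5 83 0;0 1.5 2.5 87 0;0 1.5 2.5 87 0",
)

```text
time_s: 18.18
ee_pos: [0.6008, -0.0869, 0.0501]
eef_rot: [0.0, 0.997, 0.073, 0.0]
ft_force: [0.2, 0.5, -2.5]
opening: 0.0384
gripper_force: 61.7
```

>>> play_rows(
  plan="0 0 0 3 0;0 0 0 6 0;0 0 0 8 0;0 0 0 9.5 0;0 0 0 10.5 0;0 0 0 11.5 0;0 0 0 11.5 0",
)

```text
time_s: 18.77
ee_pos: [0.6009, -0.0872, 0.0395]
eef_rot: [0.0, 0.997, 0.073, 0.0]
ft_force: [-3.4, -0.2, 8.5]
opening: 0.0383
gripper_force: 62.7
```

Contact comes at the expected home height. Releasing, then a press check (home top 62 mm).

>>> play_rows(
  plan="0.8 0 0 0 0;0.8 0 0 0 0;0.9 0 0 0 0;1 0 0 -20 0;1 0 0 -50 0;0.5 0 0 -60 0;0 0 0 -60 0;0 0 0 -60 0;0 0 0 -50 0;0 0 0 -40 0",
)

```text
time_s: 19.6
ee_pos: [0.5999, -0.087, 0.0766]
eef_rot: [-0.0, 0.997, 0.073, -0.001]
ft_force: [-0.6, -0.2, -0.6]
opening: 0.0253
gripper_force: 0.0
```

>>> play_rows(
  plan="0 0 0 0 0;0 0 0 5 0;0 0 0 10 0;0 0 0 13 0;0 0 0 15 0;0 0 0 17 0;0 0 0 18 0;0 0 0 18 0",
)

```text
time_s: 20.27
ee_pos: [0.6008, -0.0872, 0.0621]
eef_rot: [0.0, 0.997, 0.073, 0.0]
ft_force: [-5.0, 0.5, 15.8]
opening: 0.0004
gripper_force: 7.4
```

L is home with its top at 62.1 mm. Next is S.

>>> play_rows(
  plan="0 0 0 -40 0;0.5 0 0 -80 0;1 -116 -188 -128 14;1 -116 -188 -128 14;1 -116 -188 -128 14;1 -116 -188 -128 14;1 -116 -188 -128 14;1 -116 -188 -128 14;1 -116 -188 -128 14;1 -116 -188 -128 14",
)

```text
time_s: 21.1
ee_pos: [0.4586, 0.0828, 0.189]
eef_rot: [-0.0, 0.999, -0.048, 0.001]
ft_force: [0.8, -0.6, 0.1]
opening: 0.0854
gripper_force: 0.0
```

>>> play_rows(
  plan="1 0 0 0 0;1 0 0 0 0;1 0 0 0 0",
)

```text
time_s: 21.35
ee_pos: [0.4591, 0.0813, 0.188]
eef_rot: [0.0, 0.999, -0.05, -0.0]
ft_force: [0.8, 0.7, -0.2]
opening: 0.0854
gripper_force: 0.0
```

Run:
```python
from rig import bot,camera
from h import *
s=bot.get_state();c=camera("wrist");print(s["time_s"],s["ee_pos"],s["joint_velocities"].round(3),np.degrees(np.arctan2(*rot(s)[1::-1,0])))
look(c,.0275,.021,s["ee_pos"])
print(totool(s,[.459,.082,.015]))
```

```text
21.35 [0.45910369 0.08134703 0.18801711] [0.    0.001 0.003 0.001 0.001 0.001] -5.7564175023090325
[301 199  30  32 558] [315.5 214.7  15.7] [458.4  82.   27.5]
[-1.00e-01 -7.00e-01  1.73e+02]
```

>>> play_rows(
  plan="1 0 -0.5 40 0;1 0 -0.5 80 0;1 0 -0.5 120 0;1 0 -0.5 150 0;1 0 -0.5 168 0;1 0 -0.5 175 0;1 0 -0.5 175 0;0 0 -0.5 175 0;0 0 -0.5 175 0;0 0 -0.5 175 0",
)

```text
time_s: 22.23
ee_pos: [0.4597, 0.0827, 0.0147]
eef_rot: [-0.0, 0.999, -0.05, 0.001]
ft_force: [-0.4, -0.4, -0.9]
opening: 0.0515
gripper_force: 0.0
```

>>> play_rows(
  plan="0 0 0 0 0;0 0 0 0 0;0 0 0 0 0;0 0 0 0 0",
)

```text
time_s: 22.57
ee_pos: [0.4592, 0.0826, 0.0142]
eef_rot: [-0.0, 0.999, -0.049, 0.001]
ft_force: [-0.8, -1.4, 8.5]
opening: 0.0171
gripper_force: 58.3
```

>>> play_rows(
  plan="0 0 0 -40 0;0 0 0 -80 0;0 0 0 -120 0;0 198 261 -120 0;0 198 261 -120 0;0 198 261 -120 0;0 198 261 -120 0;0 198 261 -120 0;0 198 261 -120 0;0 198 261 -120 0",
)

```text
time_s: 23.4
ee_pos: [0.6115, -0.168, 0.1336]
eef_rot: [-0.0, 0.999, -0.05, 0.0]
ft_force: [1.1, 0.3, -0.9]
opening: 0.0174
gripper_force: 59.0
```

```bash
python3 -c "
from rig import bot
from h import *
s=bot.get_state();print(s['ee_pos'],totool(s,[.63,-.197,.1342]))"
```

```text
[ 0.61148711 -0.16798921  0.13355241] [21.3 27.  -0.6]
```

>>> play_rows(
  plan="0 21 27 10 0;0 21 27 10 0;0 21 27 10 0;0 21 27 10 0;0 21 27 10 0",
)

```text
time_s: 23.82
ee_pos: [0.6284, -0.1939, 0.1233]
eef_rot: [-0.0, 0.999, -0.049, -0.0]
ft_force: [-0.2, -1.0, -0.7]
opening: 0.0177
gripper_force: 59.0
```

Run:
```python
from rig import bot,camera
from h import *
s=bot.get_state();c=camera("wrist");p=np.array([.630,-.197,.034])
print(s["time_s"],s["ee_pos"],s["joint_velocities"].round(3),proj(c,p),proj(c,s["ee_pos"]+[0,0,.0173]))
f=c["frame"].copy()
for k in range(16):
    a=k*np.pi/8
    cv2.circle(f,np.int32(np.round(proj(c,p+[.0145*np.cos(a),.0145*np.sin(a),0]))).tolist(),0,(255,0,0),-1)
cv2.imwrite("pics/w9.png",cv2.resize(f[190:390,220:420],(600,600),interpolation=2)[:,:,::-1])
```

```text
23.8167 [ 0.62842106 -0.19391813  0.12333176] [ 0.009 -0.008  0.    -0.003 -0.002 -0.001] [321.48879484 242.10661392] [316.90548753 347.33687982]
```

View pics/w9.png

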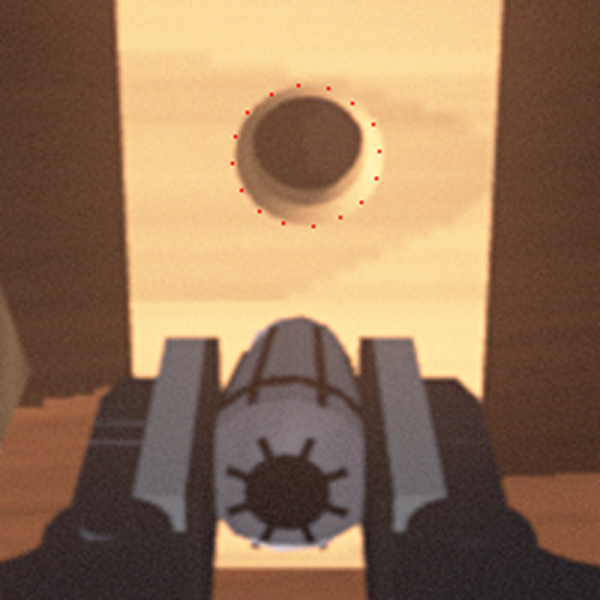

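The S recess rim matches the dots (crop centre (308,154)). The held S bore is at full-frame (316,353.7), 6 px lower than predicted. Checking for a tilt.

Run:
```python
from rig import bot,camera
from h import *
s=bot.get_state();c=camera("wrist");R_=rot(s);e=s["ee_pos"];print(e)
P=lambda x,z:proj(c,e+R_@np.array([x,0,0])+[0,0,z])
for x in(0,-.002):print(x,"foot far edge",P(x+.00715,-.0142),"band top far/near",P(x+.0105,.0143),P(x-.0105,.0143),"bevel near",P(x-.0075,.0173),"ctr",P(x,.0173))
print(totool(s,[.630,-.1973,.0362]))
```

```text
[ 0.62862195 -0.19376769  0.12353422]
0 foot far edge [316.67780822 289.31556672] band top far/near [316.81437548 316.10009671] [316.84414621 367.74218207] bevel near [316.85788217 365.68919889] ctr [316.8475117  347.27543997]
-0.002 foot far edge [316.68078479 293.70894778] band top far/near [316.8173285  321.22258588] [316.84684527 372.42413715] bevel near [316.86059133 370.49958409] ctr [316.85031028 352.24458686]
[ 1.8  3.4 87.3]
```

The observed offsets show the S collet sitting about 2.3 mm behind along tool x, and essentially upright. Compensating for that.

>>> play_rows(
  plan="0 4 3.5 25 0;0 4 3.5 50 0;0 4 3.5 65 0;0 4 3.5 71 0;0 4 3.5 75 0;0 4 3.5 78 0;0 4 3.5 80 0;0 4 3.5 80 0",
)

```text
time_s: 24.58
ee_pos: [0.6332, -0.1989, 0.0439]
eef_rot: [0.0, 0.999, -0.049, 0.0]
ft_force: [-0.1, -0.3, -0.3]
opening: 0.017
gripper_force: 59.0
```

>>> play_rows(
  plan="0 -0.8 -1 2 0;0 -0.8 -1 4 0;0 -0.8 -1 6 0;0 -0.8 -1 7 0;0 -0.8 -1 8 0;0 -0.8 -1 8.5 0;0 -0.8 -1 8.5 0",
)

```text
time_s: 25.17
ee_pos: [0.6327, -0.198, 0.0363]
eef_rot: [0.0, 0.999, -0.05, 0.001]
ft_force: [-3.5, 0.6, 10.5]
opening: 0.0172
gripper_force: 59.8
```

Contact at 36.3 mm, against 36.2 expected for home. Releasing and press-checking (home top 53.5 mm).

>>> play_rows(
  plan="0.5 0 0 0 0;0.6 0 0 0 0;0.8 0 0 -2 0;1 0 0 -20 0;1 0 0 -50 0;0.5 -2 0 -60 0;0 -2 0 -60 0;0 -2 0 -60 0;0 -2 0 -50 0;0 -2 0 -38 0",
)

```text
time_s: 26.0
ee_pos: [0.6298, -0.1975, 0.0714]
eef_rot: [-0.0, 0.999, -0.05, -0.0]
ft_force: [-0.6, -0.8, -0.1]
opening: 0.0191
gripper_force: 0.0
```

>>> play_rows(
  plan="0 0 0 0 0;0 0 0 5 0;0 0 0 10 0;0 0 0 14 0;0 0 0 17 0;0 0 0 19 0;0 0 0 21 0;0 0 0 21 0",
)

```text
time_s: 26.67
ee_pos: [0.6314, -0.198, 0.0537]
eef_rot: [0.0, 0.999, -0.05, 0.001]
ft_force: [-2.2, 1.5, 9.3]
opening: 0.0002
gripper_force: 4.8
```

S is home (53.7 mm). Retreating for a last look.

>>> play_rows(
  plan="0 0 0 -40 0;0 0 0 -80 0;0 0 0 -120 0;0 -100 100 -150 0;0 -150 150 -150 0;0 -200 200 -150 0;0 -200 200 -150 0;0 -200 200 -150 0;0 -200 200 -150 0;0 -200 200 -150 0",
)

```text
time_s: 27.5
ee_pos: [0.4093, -0.3782, 0.2025]
eef_rot: [0.0, 0.999, -0.05, 0.0]
ft_force: [-0.6, -0.1, -0.1]
opening: -0.0001
gripper_force: 0.0
```

>>> play_rows(
  plan="0 0 0 0 0;0 0 0 0 0;0 0 0 0 0",
)

```text
time_s: 27.75
ee_pos: [0.4116, -0.3769, 0.2021]
eef_rot: [0.0, 0.999, -0.05, 0.0]
ft_force: [-0.7, 0.6, -0.2]
opening: -0.0001
gripper_force: 0.0
```

Run:
```python
from rig import bot,camera
import cv2,numpy as np
d=camera("side")["frame"][140:370,230:500];t=camera("top")["frame"][140:310,140:480]
cv2.imwrite("pics/fin.png",np.vstack([cv2.resize(d,(400,340),interpolation=2),cv2.resize(t,(400,200),interpolation=2)])[:,:,::-1])
```

```text
(no output)
```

View pics/fin.png

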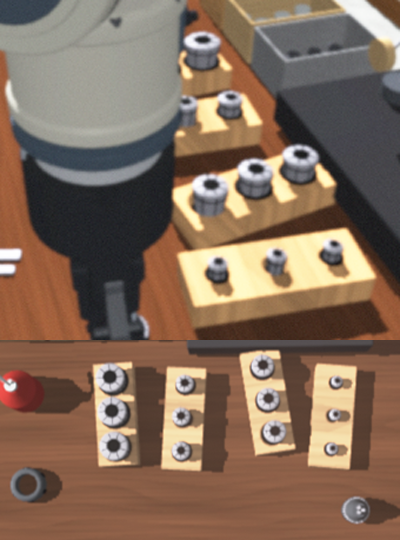

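The final view shows all four trays filled, each with three upright heads in line, and the nut (28,485) and chuck (356,510) untouched.

```bash
python3 -c "
from rig import bot
print(bot.finish_job())"
```

```text
the job is handed in; nothing more can be done
None
```

All four collets were lowered narrow end down into the recesses of their own-size trays; pressing on each one afterwards put its top within 0.2 mm of its fully-home height. The clamping nut and drill chuck were not touched, and the job was handed in at about 28 s.

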